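Set the drill carriage of a ski-binding jig to its red stop

TASK

Press down the green pad in the middle of the yellow drill carriage to free its brake and, keeping the pad pressed, push the carriage along the rail until it rests against the red stop. Then let the pad come up, so that the brake holds the carriage there. Leave the loose things on the bench where they are.

Things in the scene. Friction and masses are not known exactly. Their poses are not given: they have to be found in the camera images.
- jig: Fixed aluminium rail (500 mm long, 64 mm wide, top 72 mm above the bench) clamped on a black ski (78 mm wide) held in two blue low vices; nothing on it but carriage and stops is higher than 80 mm. Origin: on the bench surface under the middle of the rail; its y axis runs along the rail, z up. Turned up to 0.35 rad either way.
- carriage (a joint): Travel in m of the yellow carriage along the rail, growing towards the jig's +y; 0 at the middle of the rail. The carriage is captive on the rail and cannot be lifted. With the brake on it resists about 30 N along the rail; freed, it slides with about 1 to 3 N. Fingers pressing the pad drag it by friction, or push on the inner face of a lip.
- carriage_mid (a point): Middle of the yellow carriage's plate, on its top, 84 mm above the bench, right under the green pad. Axes as the jig's. The carriage is 92 mm long along the rail and 90 mm wide. Across each end stands a yellow lip, 14 mm thick, 70 mm wide, top 110 mm above the bench; 64 mm lie free between the lips, with the green pad there, open to both sides.
- pad (a joint): How far the green pad is pressed, in m: 0 up (brake on), 0.007 fully down. Pressing loosens the brake little by little; it is free from about 0.0035 on, and 0.004 to 0.006 is a good depth to push at. The pad springs back up. About 5 N on it frees the brake, about 6 N takes it fully down.
- pad_top (a point): Centre of the top face of the green pad (58 mm along the rail, 46 mm across), also the middle of the carriage's length; 100 mm above the bench when up. It moves with the carriage and sinks with the pad. Axes as the jig's. The carriage rests on a stop when this point is 56 mm, along the rail, from that stop's origin.
- red_stop: Fixed red stop block across the rail, 20 mm along the rail, 70 mm wide, 30 mm high with a small screw head (10 mm) on top. Origin: centre of its underside, on the rail's top, midway along its thickness. It may stand on either side of the carriage, at 130 to 190 mm from the rail's middle.
- grey_stop: The same block in grey, on the other side of the carriage; not the one to go to.
- glue: Loose white bottle with orange cap, 48 mm across, 120 mm tall; origin under its centre. To be left alone.
- wax: Loose blue block of wax, 45 x 90 x 25 mm, origin under its centre. To be left alone.
- driver: Loose orange-handled screwdriver lying on the bench. To be left alone.
- toepiece: Loose black and white ski-binding toe piece, 60 x 80 x 42 mm, origin under its centre. To be left alone.

How it is judged:
On the way:
1. the pad is pressed, freeing the brake, before the carriage has left its place (value of joint pad above 0.0025 m and distance of carriage_mid from where it was at the start of the episode below 0.012 m), for 0.05 s.
At the end, for the whole second after the job is handed in: The carriage rests against the red stop (pad centre within 59 mm of the stop's origin; 56 mm is contact), still, with the pad up again (pressed less than 1.2 mm), and every loose thing within 20 mm of where it was (horizontal distance between pad_top and red_stop below 0.059 m and value of joint pad below 0.0012 m and velocity of joint carriage between -0.01 and 0.01 m/s and distance of each of glue, wax, driver, toepiece from where it was at the start of the episode below 0.02 m); the robot touches nothing.
It fails at once if the carriage is dragged along (faster than 30 mm/s) with its brake on (pad pressed less than 0.8 mm) ((velocity of joint carriage above 0.03 m/s or velocity of joint carriage below -0.03 m/s) and value of joint pad below 0.0008 m).
It fails at once if a loose thing is shifted more than 30 mm or lifted (distance of any of glue, wax, driver, toepiece from where it was at the start of the episode above 0.03 m or height (world z) of any of glue, wax, driver, toepiece above 0.03 m).
It also fails if it takes over 35 s, if anything falls off the work surface, if the arm or the gripper's body presses on something with over 40 N, if the wrist force passes 120 N, or if a joint passes its speed limit or range.

ROBOT

A 6-joint arm with a two-finger parallel gripper is mounted at the origin on the work surface. World frame = base frame: x ahead of the robot, y to its left, z up, the work surface at z = 0. Lengths are in m, angles in rad, forces in N, time in s.
With the tool pointing down it reaches from about 0.35 to 0.875 m from the base axis. Payload 4.2 kg.
Tool frame: the origin (TCP) lies midway between the tips of the shut fingers; the grasp point (between the pads) lies 19 mm behind it (arm.grip_depth is the distance from the TCP to the grasp point, in m); z points along the fingers, y is the line along which they close (so a half turn about z gives the same grasp; the last joint's range is limited). The gripper opens to 85 mm and grips with 20 to 120 N. Pads are 22 mm wide; open, the fingers measure 114 mm over their backs; the gripper's body (76 mm by 85 mm) begins 54 mm behind the grasp point. The pads swing forward as they close: fully open they stand 13 mm farther back than shut.
Start: joints at [-0.963, 0.385, 0.008, 0, -1.194, -0.259], TCP at [0.214, -0.587, 0.231] pointing down, gripper open.
Joint ranges: [-3.14, 3.14], [-1.21, 2.06], [-1.07, 1.41], [-3.16, 2.05], [-2.99, -0.16], [-3.1, 3.1]. Speed limits (rad/s): [2.79, 2.79, 3.14, 3.14, 3.14, 3.14].

INTERFACE

Orientations are given as a rotation vector (axis times angle).
In Python, from workcell import arm gives the robot as it stands.
- The arm moves only by the tool drive_tool, never from a script. Its argument "motion" is text: rows parted by semicolons, each of 6 numbers parted by spaces: the shift along the tool's x, y, z in cm, then the turn, a rotation vector about the tool's x, y, z in rad. In form: tx ty tz ax ay az; .... A call has 1 to 5 rows; each row is the pose to reach, as a shift and turn from the pose commanded when the call began, along the tool's axes at that moment; what a row does not reach only later rows make up. A row lasts 1/12 s, in which the tool goes at most 41.7 mm and 7.16 degrees, less where a joint would pass 70% of its speed; a pose out of reach is approached as far as the arm can. A call with a gripper value outside its range is refused whole. "jaw" is the finger opening in cm, from 0 to 8.54, set as the call begins (left out, the last holds). The fingers move at their own pace and stop on an object; "squeeze" is the grip in N (left out, the last holds). Time passes only in rows, so rows that repeat a pose let the fingers close. It gives the time, the measured TCP pose, the force, the opening and the grip force at its end, in the units of the state.
- arm.get_state(): the state, without advancing time (a new reading comes with each control period).
- arm.camera(name): name is "side" or "top" or "wrist"; returns the picture (420x560x3 uint8, red, green, blue); there is no depth.
- arm.camera_params(name): a dict with "vfov" (degrees; the focal length in pixels is half the picture's height over the tangent of half this angle, whatever the lens; pixels are square), "cx", "cy" (the principal point, pixels), "extrinsics" (4x4, takes a point from camera to world coordinates); the wrist camera has in their place "tool_from_camera" (4x4, takes a point from camera to tool coordinates, whose origin is the TCP and whose axes are the flange's). Camera axes: x right, y down, z forward; pixel columns grow to the right and rows downward; lengths in m; the calibration is good to about 2 mm. A picture is of the moment at which its call begins: read the wrist's pose just before it. camera_params takes no time and is no camera call.
- arm.hand_in(): hands the job in; it is judged then, once.
The state is a dict: "clock": time; "qpos": joint angles; "joint_velocities": joint speeds; "tau": joint torques, N m; "eef_pos": TCP position; "ee_rot": TCP orientation; "force": force on the tool from outside, world axes, zero at the start; "torque": the same for the moment, N m; "width": finger opening in m; "finger_force": force on a finger pad.
Only numpy, scipy, OpenCV 4.12 (cv2) and the standard library are available. Lean on these libraries where they do the work, as an engineer would, in place of code of your own. Each camera call takes 0.05 s, during which the arm holds its last target. There are 200 camera calls.

## Working session

There is one attempt and no reset: what is moved stays moved. The work goes in short steps, Python scripts to look and compute and a tool call to move; the robot and the scene stay as the last step left them, time stands still between calls to the robot, and variables do not carry over. Pictures are saved under pics/ and viewed, at most 10 in all, crops included, and the job is handed in when it is done.

Besides the shell and the picture viewer there is one more tool, called after "Emit:" as name(argument=value, ...), one argument or row to a line, values as JSON. drive_tool: Moves the arm, as the interface text tells. Its arguments: {"type":"object","properties":{"motion":{"type":"string"},"jaw":{"type":"number"},"squeeze":{"type":"number"}},"required":["motion"]}

```bash
mkdir -p pics; python3 - <<'E'
from workcell import arm
import cv2
for n in("top","side"):
    cv2.imwrite(f"pics/{n}0.png",arm.camera(n)[:,:,::-1]); 
    print(n,arm.camera_params(n))
print(arm.camera_params("wrist"));print(arm.get_state())
E
```

```text
top {'vfov': 49.21068328356803, 'cx': 278.6024190697414, 'cy': 207.81042127653097, 'extrinsics': array([[-0.00798103, -0.98109116,  0.19338157,  0.37158383],
       [-0.99973296,  0.01202255,  0.01973469,  0.00130559],
       [-0.02168647, -0.19317243, -0.98092513,  1.04741727],
       [ 0.        ,  0.        ,  0.        ,  1.        ]])}
side {'vfov': 56.426063513328145, 'cx': 282.92983759811506, 'cy': 206.07543950748666, 'extrinsics': array([[ 0.97724313, -0.17065218,  0.1259909 ,  0.48855996],
       [-0.21152718, -0.73952495,  0.63902981, -0.40842403],
       [-0.01587841, -0.65113799, -0.75879325,  0.57954146],
       [ 0.        ,  0.        ,  0.        ,  1.        ]])}
{'vfov': 70.39732358390232, 'cx': 284.5379167351689, 'cy': 205.8594991192419, 'tool_from_camera': array([[-4.40405809e-04, -9.54442329e-01, -2.98395117e-01,
         7.68119862e-02],
       [ 9.99999863e-01, -3.35838989e-04, -4.01704970e-04,
        -1.25724803e-03],
       [ 2.83191513e-04, -2.98395253e-01,  9.54442346e-01,
        -1.44324924e-01],
       [ 0.00000000e+00,  0.00000000e+00,  0.00000000e+00,
         1.00000000e+00]])}
{'clock': 0.1, 'qpos': array([-9.63395780e-01,  3.85478625e-01,  6.76465248e-03, -4.02068592e-04,
       -1.19398696e+00, -2.58600001e-01]), 'joint_velocities': array([-0.00036107, -0.00113527,  0.00212975,  0.00177456,  0.0004439 ,
       -0.00046705]), 'tau': array([ 2.27269520e-04, -3.93320346e+01,  1.88930190e+01,  4.19795126e+00,
       -2.58536878e-03,  2.13551566e-06]), 'eef_pos': array([ 0.21344093, -0.58687909,  0.23033732]), 'ee_rot': array([ 5.44811996e-01, -3.09352321e+00, -2.96152885e-03]), 'force': array([-0.3594984 , -0.72786166,  0.26909471]), 'torque': array([0.00017762, 0.01546345, 0.00092877]), 'finger_force': 0.0, 'width': 0.0852642061006034}
```

View pics/top0.png

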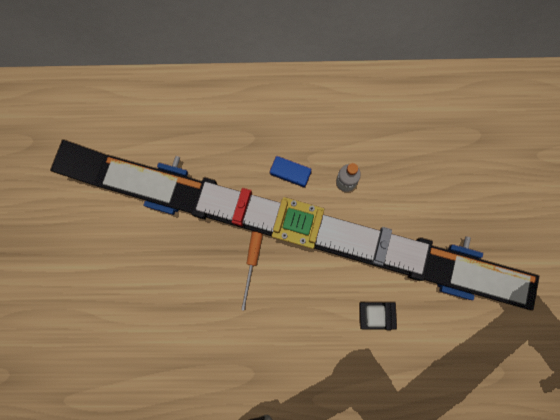

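View pics/side0.png

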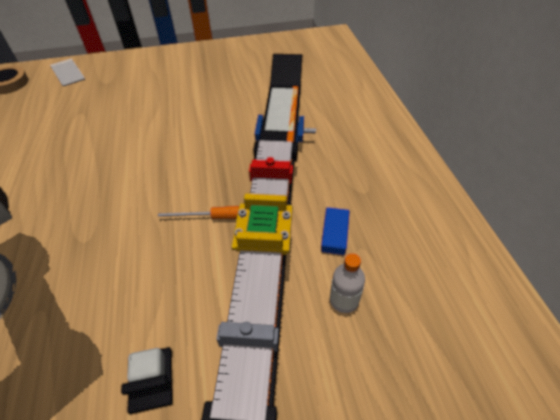

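The top view shows the pad at about (298,221), the red stop at (242,206) and the grey stop at (384,245). Red lies toward world +y. Next I'll enlarge this area to measure it more closely.

```bash
python3 - <<'E'
import cv2
im=cv2.imread("pics/top0.png")[165:285,190:350]
cv2.imwrite("pics/crop.png",cv2.resize(im,None,fx=5,fy=5,interpolation=cv2.INTER_CUBIC))
E
```

```text
(no output)
```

View pics/crop.png

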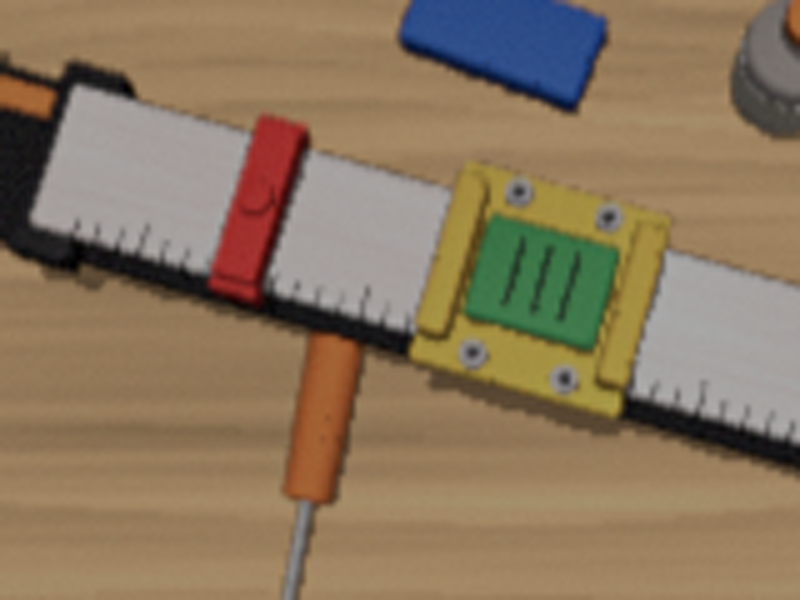

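```bash
cat > h.py <<'E'
import numpy as np
from workcell import arm
from scipy.spatial.transform import Rotation as R
def ray(name,u,v,z,s=None):
    p=arm.camera_params(name); f=210/np.tan(np.radians(p["vfov"]/2))
    if name=="wrist":
        T=np.eye(4);T[:3,:3]=R.from_rotvec(s["ee_rot"]).as_matrix();T[:3,3]=s["eef_pos"];E=T@p["tool_from_camera"]
    else:E=p["extrinsics"]
    d=E[:3,:3]@[(u-p["cx"])/f,(v-p["cy"])/f,1];o=E[:3,3]
    return o+d*(z-o[2])/d[2]
def togo(target,railang,s):
    M=R.from_rotvec(s["ee_rot"]).as_matrix()
    print("shift tool cm",M.T@(np.array(target)-s["eef_pos"])*100)
    for ax in(0,1):
        a=np.arctan2(M[1,ax],M[0,ax]); d=(railang-a+np.pi/2)%np.pi-np.pi/2
        print("axis",ax,"to rail: turn about tool z",-d)
E
python3 - <<'E'
from h import *
c=lambda u,v,z:ray("top",190+u/5,165+v/5,z)
pad=c(542,280,.1);red=c(262,203,.102);rl=c(54,157,.072)
for n,p in(("corners",None),):
    k=[c(*q,.1) for q in((492,213),(620,245),(592,350),(465,313))]
    print([round(np.linalg.norm(k[i]-k[i-1]),4) for i in range(4)])
d=red-pad;d[2]=0;print(pad,red,np.linalg.norm(d),np.arctan2(d[1],d[0]))
# rail edges (front) line
a=ray("top",190,0,.072)
ang=np.arctan2(d[1],d[0]);s=arm.get_state();print(s["qpos"][5])
u=d/np.linalg.norm(d);togo(pad+.012*u+[0,0,.045],ang,s)
E
```

```text
[np.float64(0.044), np.float64(0.0554), np.float64(0.046), np.float64(0.0551)]
[ 0.52972531 -0.02084012  0.1       ] [0.56364807 0.09659565 0.102     ] 0.12223711853684047 1.2895887285245966
-0.25860000064643124
shift tool cm [-49.77107089  43.34612648   8.6114361 ]
axis 0 to rail: turn about tool z -0.9409363593615421
axis 1 to rail: turn about tool z 0.6298597235648917
```

Sizes check out: the pad measures 55x45 mm, and the carriage has about 66 mm to travel. I'll go above the pad with the jaw shut, staying high.

Emit:
drive_tool(
  motion="-3 2.6 0 0 0 0; -6 5.2 0 0 0 0; -9 7.8 0 0 0 0; -12 10.4 0 0 0 0; -15 13 0 0 0 0",
  jaw=0,
  squeeze=20,
)

```text
clock: 0.52
eef_pos: [0.3104, -0.4121, 0.2308]
ee_rot: [0.544, -3.094, -0.001]
force: [1.8, -0.3, 0.6]
width: 0.0256
finger_force: 0.0
```

Emit:
drive_tool(
  motion="-3 2.6 0 0 0 0; -6 5.2 0 0 0 0; -9 7.8 0 0 0 0; -12 10.4 0 0 0 0; -15 13 0 0 0 0",
)

```text
clock: 0.93
eef_pos: [0.4069, -0.2385, 0.2312]
ee_rot: [0.545, -3.094, -0.0]
force: [0.7, -0.8, -1.0]
width: 0.0001
finger_force: 0.0
```

Emit:
drive_tool(
  motion="-3 2.6 0 0 0 0.12; -6 5.2 0 0 0 0.24; -9 7.8 0 0 0 0.36; -11 10 0 0 0 0.48; -11 10 0 0 0 0.6",
)

```text
clock: 1.35
eef_pos: [0.4779, -0.105, 0.231]
ee_rot: [0.344, 3.122, 0.001]
force: [0.4, -1.1, 0.1]
width: 0.0001
finger_force: 0.0
```

```bash
python3 - <<'E'
from h import *
import cv2
s=arm.get_state();cv2.imwrite("pics/w1.png",arm.camera("wrist")[:,:,::-1])
print(s["clock"],s["eef_pos"],s["ee_rot"],s["width"],s["force"])
u=np.array([np.cos(1.29),np.sin(1.29),0])
togo(np.array([.5297,-.0208,.145])+.012*u,1.29,s)
E
```

```text
1.35 [ 0.47785226 -0.10499675  0.23099653] [3.43968415e-01 3.12213561e+00 8.79273114e-04] 7.901682601530152e-05 [ 0.40769261 -1.12672179  0.06551934]
shift tool cm [-3.29670831 10.53887978  8.60782858]
axis 0 to rail: turn about tool z -1.5094568689818657
axis 1 to rail: turn about tool z 0.06133976813036868
```

View pics/w1.png

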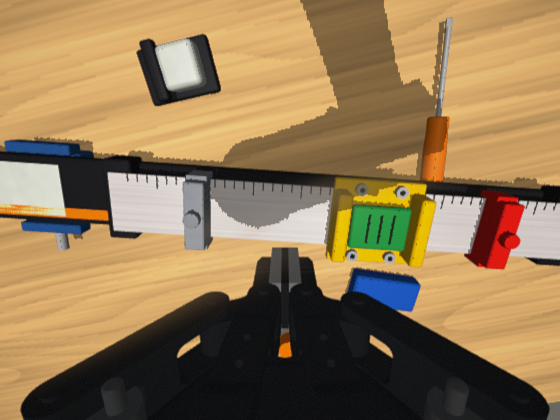

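The wrist view shows the pad centre at about (379,228), the red stop's top at about (501,231) and the rail tilted slightly down to the right, which fits the 0.06 rad left to turn.

```bash
python3 - <<'E'
from h import *
s=arm.get_state()
p=ray("wrist",379,228,.1,s);r=ray("wrist",501,230,.102,s);d=(r-p);print(p,r,np.linalg.norm(d[:2]),np.arctan2(d[1],d[0]))
E
```

```text
[ 0.52970676 -0.02349787  0.1       ] [0.55768281 0.09305025 0.102     ] 0.1198587613897362 1.3352148394985823
```

Emit:
drive_tool(
  motion="-1 3 1 0 0 0.06; -2 6 2 0 0 0.06; -3 9 4 0 0 0.06; -3.3 10.5 7 0 0 0.06; -3.3 10.5 8.6 0 0 0.06",
)

```text
clock: 1.82
eef_pos: [0.5307, -0.0119, 0.1423]
ee_rot: [-0.429, -3.109, 0.001]
force: [-0.9, 0.1, 0.0]
width: 0.0002
finger_force: 0.0
```

```bash
python3 - <<'E'
from h import *
import cv2
s=arm.get_state();cv2.imwrite("pics/w2.png",arm.camera("wrist")[:,:,::-1])
s=arm.get_state();print(s["clock"],s["eef_pos"],s["ee_rot"],s["force"])
u=np.array([np.cos(1.29),np.sin(1.29),0])
togo(np.array([.5297,-.0208,.1])+.012*u,1.29,s)
E
```

```text
1.8667 [ 0.52789314 -0.01322609  0.1395355 ] [-0.43105169 -3.10191042  0.00370646] [-1.35980583 -0.24166853 -2.65105848]
shift tool cm [-0.4232639   0.53519054  3.94777025]
axis 0 to rail: turn about tool z -1.566175545249254
axis 1 to rail: turn about tool z 0.004655791805539877
```

View pics/w2.png

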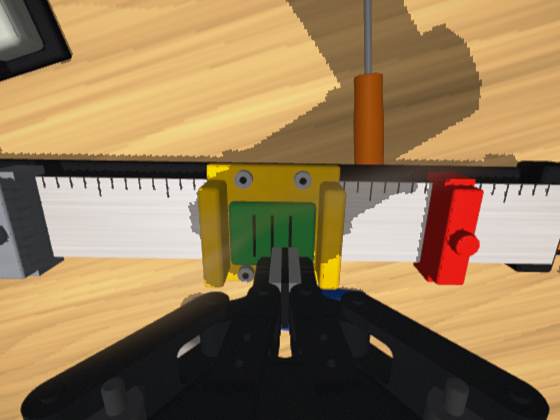

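The pad centre is at about (273,234), and the finger tips are about 8 mm off it toward red. I'll settle and compare.

Emit:
drive_tool(
  motion="0 0 0 0 0 0; 0 0 0 0 0 0; 0 0 0 0 0 0",
)

```text
clock: 2.12
eef_pos: [0.5317, -0.0142, 0.1469]
ee_rot: [0.436, 3.108, 0.001]
force: [0.2, -0.8, -0.8]
width: 0.0002
finger_force: 0.0
```

```bash
python3 - <<'E'
from h import *
s=arm.get_state();print(s["eef_pos"],s["ee_rot"],s["force"],s["joint_velocities"].round(3))
im=arm.camera("wrist");p=ray("wrist",273,234,.1,s);print(p)
import cv2
m=cv2.inRange(cv2.cvtColor(im,cv2.COLOR_RGB2HSV),(50,100,50),(85,255,255));ys,xs=np.nonzero(m);print(xs.min(),xs.max(),ys.min(),ys.max())
p=ray("wrist",(xs.min()+xs.max())/2,234,.1,s);print(p)
u=np.array([np.cos(1.29),np.sin(1.29),0]);
for q in(p,np.array([.5297,-.0208,.1])):togo(q+.012*u,1.29,s)
E
```

```text
[ 0.53166462 -0.01417138  0.14690779] [4.35911361e-01 3.10839039e+00 1.09781367e-03] [ 0.21074338 -0.78873942 -0.79882582] [ 0.    -0.008  0.004 -0.002  0.002 -0.005]
[ 0.53334874 -0.02439628  0.1       ]
233 316 198 259
[ 0.53363564 -0.02339629  0.1       ]
shift tool cm [-0.4333253   0.36224194  4.69234285]
axis 0 to rail: turn about tool z -1.5686582041134827
axis 1 to rail: turn about tool z 0.002140995742443419
shift tool cm [0.0164709  0.50360065 4.69129841]
axis 0 to rail: turn about tool z -1.5686582041134827
axis 1 to rail: turn about tool z 0.002140995742443419
```

Emit:
drive_tool(
  motion="-0.1 0.2 1 0 0 0; -0.2 0.4 2 0 0 0; -0.2 0.4 3 0 0 0; -0.2 0.4 3.7 0 0 0; -0.2 0.4 4.1 0 0 0",
)

```text
clock: 2.58
eef_pos: [0.5329, -0.0104, 0.1025]
ee_rot: [-0.436, -3.108, 0.002]
force: [0.2, 0.4, -0.3]
width: -0.0002
finger_force: 0.0
```

Emit:
drive_tool(
  motion="0 0 0 0 0 0; 0 0 0.1 0 0 0; 0 0 0.2 0 0 0; 0 0 0.3 0 0 0; 0 0 0.4 0 0 0",
)

```text
clock: 3.0
eef_pos: [0.5341, -0.0102, 0.1006]
ee_rot: [0.436, 3.11, 0.0]
force: [0.5, -0.1, 0.6]
width: 0.0001
finger_force: 0.0
```

Emit:
drive_tool(
  motion="0 0 0.1 0 0 0; 0 0 0.2 0 0 0; 0 0 0.2 0 0 0; 0 0 0.2 0 0 0",
)

```text
clock: 3.33
eef_pos: [0.5341, -0.0102, 0.0987]
ee_rot: [0.436, 3.111, 0.0]
force: [-1.1, 0.7, 3.4]
width: -0.0003
finger_force: 1.1
```

Emit:
drive_tool(
  motion="0 0 0.1 0 0 0; 0 0 0.2 0 0 0; 0 0 0.3 0 0 0; 0 0 0.35 0 0 0; 0 0 0.35 0 0 0",
)

```text
clock: 3.75
eef_pos: [0.5342, -0.0102, 0.0952]
ee_rot: [0.436, 3.111, 0.0]
force: [-2.0, 0.8, 4.9]
width: 0.0002
finger_force: 2.7
```

Emit:
drive_tool(
  motion="0 0.2 0.05 0 0 0; 0 0.4 0.05 0 0 0; 0 0.6 0.05 0 0 0; 0 0.8 0.05 0 0 0; 0 1.0 0.05 0 0 0",
)

```text
clock: 4.17
eef_pos: [0.5369, -0.001, 0.0948]
ee_rot: [0.436, 3.111, -0.001]
force: [-0.3, -1.6, 5.3]
width: 0.0001
finger_force: 2.7
```

Emit:
drive_tool(
  motion="0 0.2 0 0 0 0; 0 0.4 0 0 0 0; 0 0.6 0 0 0 0; 0 0.8 0 0 0 0; 0 1.0 0 0 0 0",
)

```text
clock: 4.58
eef_pos: [0.5398, 0.0087, 0.0949]
ee_rot: [0.436, 3.11, -0.001]
force: [-1.1, -1.2, 6.0]
width: -0.0002
finger_force: 2.7
```

```bash
python3 - <<'E'
from h import *
import cv2
s=arm.get_state();cv2.imwrite("pics/w3.png",arm.camera("wrist")[:,:,::-1])
print(s["eef_pos"],s["force"])
E
```

```text
[0.53975141 0.00870621 0.09487387] [-1.09939738 -1.19262859  5.99842151]
```

View pics/w3.png

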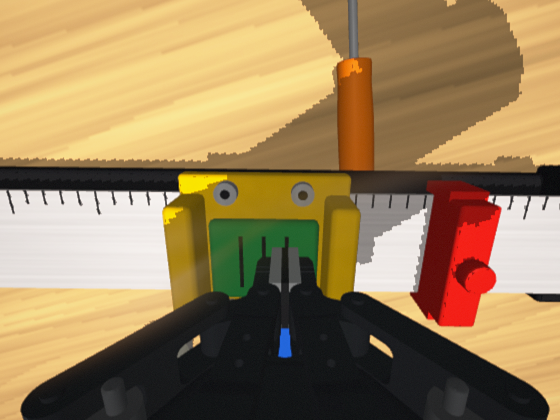

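The carriage follows the fingers: the pad spans x 209–318 and the finger is at 285, still 12 mm off centre. About 46 mm remain.

Emit:
drive_tool(
  motion="0 0.3 0 0 0 0; 0 0.6 0 0 0 0; 0 0.9 0 0 0 0; 0 1.2 0 0 0 0; 0 1.5 0 0 0 0",
)

```text
clock: 5.05
eef_pos: [0.544, 0.0232, 0.0949]
ee_rot: [0.436, 3.11, -0.001]
force: [0.1, -2.3, 5.1]
width: -0.0002
finger_force: 2.7
```

Emit:
drive_tool(
  motion="0 0.3 0 0 0 0; 0 0.6 0 0 0 0; 0 0.9 0 0 0 0; 0 1.2 0 0 0 0; 0 1.5 0 0 0 0",
)

```text
clock: 5.47
eef_pos: [0.5484, 0.0377, 0.095]
ee_rot: [0.435, 3.11, -0.0]
force: [-0.1, -1.7, 4.9]
width: 0.0001
finger_force: 2.7
```

Emit:
drive_tool(
  motion="0 0.2 0 0 0 0; 0 0.4 0 0 0 0; 0 0.6 0 0 0 0; 0 0.8 0 0 0 0; 0 1.0 0 0 0 0",
)

```text
clock: 5.88
eef_pos: [0.5512, 0.0472, 0.0951]
ee_rot: [0.435, 3.109, -0.0]
force: [-0.3, -1.7, 5.7]
width: 0.0001
finger_force: 2.7
```

Emit:
drive_tool(
  motion="0 0.15 0 0 0 0; 0 0.3 0 0 0 0; 0 0.45 0 0 0 0; 0 0.6 0 0 0 0; 0 0.6 0 0 0 0",
)

```text
clock: 6.3
eef_pos: [0.5531, 0.0533, 0.0951]
ee_rot: [0.435, 3.109, 0.0]
force: [-0.3, -1.4, 6.3]
width: -0.0001
finger_force: 2.7
```

Emit:
drive_tool(
  motion="0 0.1 0 0 0 0; 0 0.2 0 0 0 0; 0 0.3 0 0 0 0; 0 0.4 0 0 0 0; 0 0.4 0 0 0 0",
)

```text
clock: 6.72
eef_pos: [0.5539, 0.0565, 0.095]
ee_rot: [0.435, 3.11, -0.001]
force: [0.2, -2.1, 5.5]
width: 0.0001
finger_force: 2.7
```

```bash
python3 - <<'E'
from h import *
import cv2
a=arm.camera("wrist")[100:380,200:560,::-1];b=arm.camera("top")[:,:,::-1][165:265,190:330]
cv2.imwrite("pics/w4.png",np.hstack([a,cv2.resize(b,(392,280),interpolation=cv2.INTER_CUBIC)]))
E
```

```text
(no output)
```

View pics/w4.png

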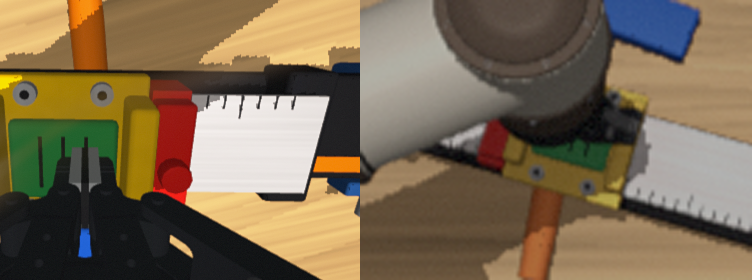

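The carriage is at or nearly at the red stop, and the finger offset is still 12 mm. I'll keep pushing until the fingers meet the lip and the force rises.

Emit:
drive_tool(
  motion="0 0.1 0 0 0 0; 0 0.2 0 0 0 0; 0 0.3 0 0 0 0; 0 0.4 0 0 0 0; 0 0.4 0 0 0 0",
)

```text
clock: 7.23
eef_pos: [0.5543, 0.06, 0.0948]
ee_rot: [0.436, 3.111, -0.002]
force: [-0.4, -3.6, 5.5]
width: 0.0003
finger_force: 2.7
```

Emit:
drive_tool(
  motion="0 0.1 0 0 0 0; 0 0.2 0 0 0 0; 0 0.3 0 0 0 0; 0 0.3 0 0 0 0",
)

```text
clock: 7.57
eef_pos: [0.555, 0.0628, 0.0947]
ee_rot: [-0.436, -3.111, 0.003]
force: [-1.6, -2.7, 6.3]
width: -0.0005
finger_force: 2.7
```

Emit:
drive_tool(
  motion="0 0.1 0 0 0 0; 0 0.2 0 0 0 0; 0 0.3 0 0 0 0; 0 0.3 0 0 0 0",
)

```text
clock: 7.9
eef_pos: [0.5551, 0.0635, 0.0948]
ee_rot: [-0.436, -3.109, 0.008]
force: [-0.8, -9.2, 6.6]
width: -0.0002
finger_force: 6.7
```

```bash
python3 - <<'E'
from h import *
import cv2
a=arm.camera("wrist")[140:340,180:460,::-1]
cv2.imwrite("pics/w5.png",cv2.resize(a,None,fx=2.5,fy=2.5,interpolation=cv2.INTER_CUBIC))
E
```

```text
(no output)
```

View pics/w5.png

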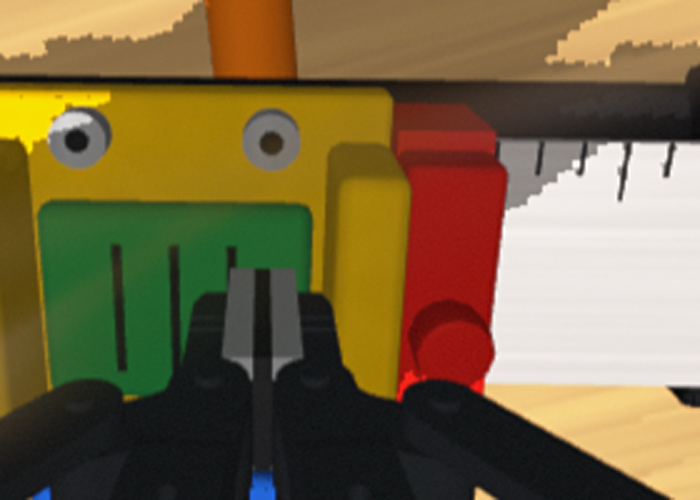

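The carriage is hard against the red stop, with about 9 N on the lip. Lifting straight up.

Emit:
drive_tool(
  motion="0 0 -0.2 0 0 0; 0 0 -0.4 0 0 0; 0 0 -0.8 0 0 0; 0 0 -1.2 0 0 0; 0 0 -2 0 0 0",
)

```text
clock: 8.37
eef_pos: [0.5553, 0.0666, 0.1136]
ee_rot: [-0.437, -3.109, 0.001]
force: [-0.2, 1.0, 0.9]
width: 0.0001
finger_force: 0.0
```

Emit:
drive_tool(
  motion="0 0 -2 0 0 0; 0 0 -4 0 0 0; 0 0 -6 0 0 0; 0 0 -8 0 0 0; 0 0 -8 0 0 0",
)

```text
clock: 8.78
eef_pos: [0.5587, 0.0678, 0.1996]
ee_rot: [0.433, 3.102, 0.006]
force: [0.3, 0.7, 0.6]
width: -0.0003
finger_force: 0.0
```

```bash
python3 - <<'E'
from h import *
import cv2
s=arm.get_state();print(s["eef_pos"],s["force"])
a=arm.camera("wrist")[:,:,::-1]
cv2.imwrite("pics/w6.png",a)
E
```

```text
[0.55868767 0.0678015  0.19957569] [0.34728197 0.65971818 0.59417208]
```

View pics/w6.png

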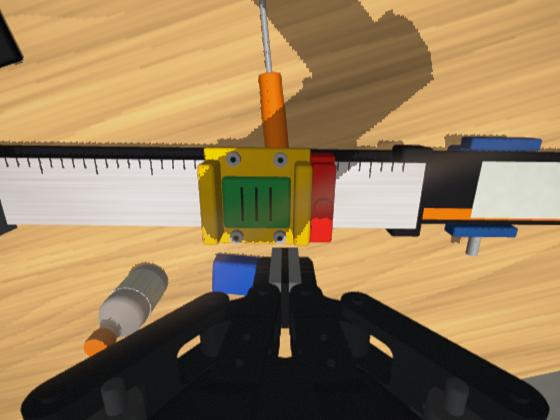

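The carriage sits against the red stop with no gap, the pad is up, and the loose things are undisturbed.

```bash
python3 -c "
from workcell import arm
print(arm.hand_in())"
```

```text
the job is handed in; nothing more can be done
None
```

I pressed the pad, pushed the carriage against the red stop, let the pad come up and handed the job in; the last picture shows no gap at the stop and the loose things in view undisturbed, but the hand-in returned no verdict.

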